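Tip open the tape box

ROBOT

A 6-joint arm with a two-finger parallel gripper is mounted at the origin on the work surface. World frame = base frame: x ahead of the robot, y to its left, z up, the work surface at z = 0. Lengths are in m, angles in rad, forces in N, time in s.
With the tool pointing down it reaches from about 0.3 to 0.95 m from the base axis. Payload 3.1 kg.
Tool frame: the origin (TCP) lies on the centre line of the jaws, within the pads' length; the fingertips stand 17 mm ahead of it and the grasp point (between the pads) lies 2 mm behind it; z points along the fingers, y is the line along which they close (so a half turn about z gives the same grasp; the last joint's range is limited). The gripper opens to 85 mm and grips with 20 to 120 N. Pads are 22 mm wide; open, the fingers measure 114 mm over their backs; the gripper's body (76 mm by 85 mm) begins 54 mm behind the grasp point. The pads swing forward as they close: fully open they stand 13 mm farther back than shut.
Start: joints at [-1.352, 0.308, 1.634, -0, 1.2, -0.07], TCP at [0.178, -0.599, 0.248] pointing down, gripper open.
Joint ranges: [-3.06, 3.06], [-0.79, 1.96], [0.05, 2.63], [-1.19, 4.34], [0.05, 2.64], [-2.94, 2.94]. Speed limits (rad/s): [2.79, 2.79, 3.14, 3.14, 3.14, 3.14].

INTERFACE

Orientations are given as a unit quaternion [w, x, y, z].
In Python, from bench import manip gives the robot as it stands. The module is installed in compiled form; this text tells all that it offers.
- The arm moves only by the tool drive_tool, never from a script. Its argument "commands" is one flat list of numbers, 5 for each row, row after row: the gripper's target within -1 to 1 (fully open at 1, half-way at 0, shut at -1), then the shift along the tool's x, y, z in mm, then the turn about the tool's z in rad. In form: [jaw, tx, ty, tz, roll, jaw, tx, ty, tz, roll, ...]. A call has 1 to 12 rows; each row is the pose to reach, as a shift and turn from the pose commanded when the call began, along the tool's axes at that moment; what a row does not reach only later rows make up. A row lasts 1/10 s, in which the tool goes at most 50 mm and 8.59 degrees, less where a joint would pass 70% of its speed; a pose out of reach is approached as far as the arm can. A call with a gripper value outside its range is refused whole. The fingers move at their own pace and stop on an object; the grip force is fixed at half the most. Time passes only in rows, so rows that repeat a pose let the fingers close. It gives the time, the measured TCP pose, the force, the opening and the grip force at its end, in the units of the state.
- manip.get_obs(): the state, without advancing time (a new reading comes with each control period).
- manip.read_camera(name): name is "scene" or "top" or "wrist"; returns (picture, depth): 384x512x3 uint8, red, green, blue; 384x512 float32, m along the optical axis (not along the pixel's ray), 0 where there is no reading.
- manip.camera_params(name): a dict with "camera_matrix" (3x3 intrinsics, pixels), "rvec" (rotation vector, rad) and "tvec" (3), from world to camera coordinates, as OpenCV has them. Camera axes: x right, y down, z forward; pixel columns grow to the right and rows downward; lengths in m; the calibration is good to about 2 mm. A picture is of the moment at which its call begins: read the wrist's pose just before it. camera_params takes no time and is no camera call; for the wrist camera it gives the pose at the moment of the call.
- manip.finish_job(): hands the job in; it is judged then, once.
The state is a dict: "clock": time; "joint_pos": joint angles; "joint_vel": joint speeds; "joint_efforts": joint torques, N m; "tcp_pos": TCP position; "orientation": TCP orientation; "contact_force": force on the tool from outside, world axes, zero at the start; "wrist_torque": the same for the moment, N m; "grip_width": opening from 0.0 (shut) to 1.0 (fully open); "grasp_force": force on a finger pad.
Only numpy, scipy, OpenCV 4.12 (cv2) and the standard library are available. Lean on these libraries where they do the work, as an engineer would, in place of code of your own. Each camera call takes 0.05 s, during which the arm holds its last target. There are 200 camera calls.

TASK

The packer needs a fresh roll of tape from the box with the yellow lid. Press down the yellow tab that sticks out behind the hinge of that box until its lid tips up and stands fully open, let go, and leave the blue and green boxes shut.

Things in the scene. Friction and masses are not known exactly. Their poses are not given: they have to be found in the camera images.
- yellow_lid (a joint): Rocker of the yellow box, rad: 0 shut, 0.9 fully open (hard stop), 0 to 0.12 at the start. Grey fixed box 120 x 110 x 70 mm high; level hinge pin 78 mm above desk; yellow lid 128 x 108 mm on the robot's side of it, press tab beyond it, pointing away from the robot within 0.3 rad. Pushing the tab down raises the lid. Stiff hinge: about 2 N on the tab moves it and it stays where left.
- yellow_tab (a point): Yellow press tab: paddle 40 long x 56 wide x 5 mm thick, three black ribs, on a 30 mm stalk. Origin: centre of its upper face, 70 mm from the hinge pin. Axes turn with the lid; lid shut: x level, away from the hinge, y along the pin, z up. Tab shut: slopes up 0.35 rad, origin 102 mm above desk, 66 mm from pin in plan; fully open: slopes down 0.55 rad, 41 mm, 60 mm. Nothing under it.
- blue_lid (a joint): Hinged lid of the blue dispenser box, blue plastic, same size and build as the yellow one. Joint value in rad: 0 shut, 0.9 fully open. It stands shut (0 to 0.08) at the start.
- green_lid (a joint): Hinged lid of the green dispenser box, green plastic, same size and build as the yellow one. Joint value in rad: 0 shut, 0.9 fully open. It stands shut (0 to 0.08) at the start.

How it is judged:
By the outcome, as a careful person would: the job done as asked, in the order asked, and still so for the second after the job is handed in, with the robot touching nothing.
It also fails if it takes over 26 s, if anything falls off the work surface, if the arm or the gripper's body presses on something with over 40 N, if the wrist force passes 120 N, or if a joint passes its speed limit or range.

## Working session

There is one attempt and no reset: what is moved stays moved. The work goes in short steps, Python scripts to look and compute and a tool call to move; the robot and the scene stay as the last step left them, time stands still between calls to the robot, and variables do not carry over. Pictures are saved under pics/ and viewed, at most 10 in all, crops included, and the job is handed in when it is done.

Besides the shell and the picture viewer there is one more tool, called by a JSON object that holds its "method" and its "body", one argument or row to a line. drive_tool: Moves the arm, as the interface text tells. Its arguments: {"type":"object","properties":{"commands":{"type":"array"}},"required":["commands"]}

```bash
mkdir -p pics
cat > h.py <<'E'
import numpy as np, cv2
from bench import manip
def cam(n):
    p=manip.camera_params(n); R=cv2.Rodrigues(np.array(p["rvec"],float))[0]
    return np.array(p["camera_matrix"],float),R,np.array(p["tvec"],float).ravel()
def cloud(n,d,c):
    K,R,t=c; v,u=np.mgrid[:d.shape[0],:d.shape[1]]
    P=np.stack([(u-K[0,2])/K[0,0]*d,(v-K[1,2])/K[1,1]*d,d],-1)
    return (P-t)@R
def mask(im,lo,hi): return cv2.inRange(cv2.cvtColor(im,cv2.COLOR_RGB2HSV),lo,hi)>0
E
python3 - <<'E'
from h import *
o=manip.get_obs();print(o["clock"],o["tcp_pos"],o["orientation"],o["contact_force"],o["grip_width"])
ims=[]
for n in("scene","top"):
    c=cam(n);im,d=manip.read_camera(n);np.savez(n+".npz",im=im,d=d);ims.append(im)
    P=cloud(n,d,c);m=mask(im,(20,90,60),(36,255,255))&(d>0)
    k,l,s,ce=cv2.connectedComponentsWithStats(m.astype(np.uint8))
    for i in range(1,k):
        if s[i,4]>40:
            q=P[l==i];print(n,s[i],q.mean(0).round(3),np.percentile(q,[3,97],axis=0).round(3))
cv2.imwrite("pics/a.png",cv2.resize(np.vstack(ims)[:,:,::-1],None,fx=.78,fy=.78))
E
```

```text
0.0 [ 0.17778927 -0.59836035  0.24703566] [-1.14721710e-03  9.89590915e-01  1.43904466e-01 -9.70248303e-05] [0.45190876 0.27847283 0.05337314] 0.9973805590387738
scene [ 43  15  88  59 605] [ 0.134 -1.237  0.005] [[-0.092 -1.277 -0.071]
 [ 0.314 -1.188  0.015]]
scene [102  23  76  56 721] [ 0.282 -0.643  0.218] [[ 0.123 -0.668  0.178]
 [ 0.403 -0.616  0.223]]
scene [181 134  54  23  88] [ 0.342 -0.31   0.014] [[ 0.292 -0.371 -0.002]
 [ 0.418 -0.181  0.078]]
scene [156 162  25  16  58] [ 0.513 -0.329  0.031] [[ 0.47  -0.393 -0.001]
 [ 0.569 -0.242  0.105]]
scene [  42  197   59   58 1019] [ 0.822 -0.34   0.101] [[ 0.745 -0.364  0.091]
 [ 0.889 -0.315  0.104]]
scene [ 312  219   83   73 2991] [0.479 0.262 0.079] [[0.389 0.21  0.002]
 [0.593 0.32  0.104]]
scene [ 215  340   42   37 1302] [0.825 0.171 0.062] [[0.785 0.132 0.004]
 [0.858 0.204 0.082]]
top [ 351   49   33   56 1020] [ 0.808 -0.342  0.1  ] [[ 0.739 -0.368  0.097]
 [ 0.88  -0.317  0.104]]
top [   0   70   41   86 1272] [0.769 0.526 0.15 ] [[0.681 0.486 0.147]
 [0.87  0.562 0.153]]
top [159  84  32  33 644] [0.814 0.167 0.065] [[0.781 0.131 0.002]
 [0.858 0.203 0.08 ]]
top [ 114  176   53   93 3131] [0.476 0.261 0.079] [[0.391 0.212 0.001]
 [0.589 0.32  0.103]]
```

View pics/a.png

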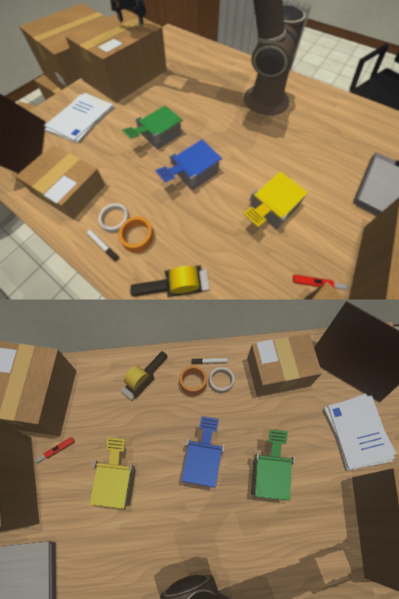

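The picture shows three boxes. In the top view the yellow one is at about (145,225) full-resolution pixels, with its ribbed tab at the top, pointing away from the robot. Blue and green are to its right. The path at height looks clear.

Run:
```python
from h import *
import cv2
for n,box in(("scene",(312,219,83,73)),("top",(114,176,53,93))):
    f=np.load(n+".npz");c=cam(n);P=cloud(n,f["d"],c);x,y,w,h=box
    m=np.zeros(f["d"].shape,bool);m[y:y+h,x:x+w]=1
    m&=mask(f["im"],(18,70,40),(38,255,255))&(f["d"]>0)&(P[...,2]>.06)
    q=P[m];lid=q[q[:,0]<.5]
    (cc,sz,a)=cv2.minAreaRect(lid[:,:2].astype(np.float32)*1000);print(n,"lid",cc,sz,a)
    t=q[q[:,0]>.555];print("far pts",len(t),t.mean(0),t.min(0),t.max(0))
    for x0 in np.arange(.38,.61,.01):
        s=q[(q[:,0]>=x0)&(q[:,0]<x0+.01)]
        if len(s):print(round(x0,2),len(s),s[:,1].min().round(3),s[:,1].max().round(3),((s[:,1].min()+s[:,1].max())/2).round(4),np.median(s[:,2]).round(4))
```

```text
scene lid (450.81829833984375, 266.93267822265625) (110.42554473876953, 122.6521987915039) 76.9415283203125
far pts 410 [0.58059007 0.23967011 0.10018069] [0.55518145 0.20816321 0.09057012] [0.60465953 0.2690652  0.10869328]
0.38 28 0.226 0.268 0.2467 0.0805
0.39 89 0.223 0.309 0.2661 0.0807
0.4 159 0.222 0.332 0.2768 0.0808
0.41 162 0.221 0.33 0.2753 0.0806
0.42 169 0.218 0.329 0.2737 0.0801
0.43 169 0.215 0.327 0.2707 0.08
0.44 174 0.213 0.325 0.2688 0.0795
0.45 175 0.211 0.323 0.2672 0.0792
0.46 169 0.209 0.32 0.2648 0.0784
0.47 188 0.206 0.318 0.2618 0.0782
0.48 176 0.204 0.316 0.2603 0.0778
0.49 182 0.2 0.314 0.2567 0.0777
0.5 166 0.198 0.311 0.2547 0.0776
0.51 157 0.201 0.31 0.2557 0.082
0.52 148 0.236 0.31 0.2727 0.0823
0.53 53 0.233 0.305 0.2688 0.0846
0.54 47 0.23 0.262 0.2461 0.0881
0.55 50 0.215 0.26 0.2372 0.0921
0.56 72 0.214 0.268 0.241 0.0954
0.57 96 0.211 0.269 0.24 0.0988
0.58 93 0.209 0.267 0.2379 0.1013
0.59 91 0.208 0.264 0.2362 0.1048
0.6 30 0.236 0.263 0.2495 0.1049
top lid (448.41375732421875, 264.4901123046875) (110.13251495361328, 123.30189514160156) 77.91947
[... 171 characters left out ...]
 0.329 0.2742 0.0804
0.4 195 0.218 0.33 0.2736 0.0802
0.41 194 0.216 0.327 0.2718 0.0797
0.42 194 0.213 0.324 0.2686 0.0794
0.43 194 0.21 0.324 0.267 0.079
0.44 190 0.21 0.322 0.2659 0.0786
0.45 191 0.206 0.319 0.2625 0.0783
0.46 184 0.206 0.317 0.2612 0.0778
0.47 188 0.203 0.314 0.2586 0.0773
0.48 179 0.199 0.312 0.2558 0.0768
0.49 181 0.201 0.31 0.2557 0.0767
0.5 172 0.199 0.308 0.2533 0.0781
0.51 129 0.22 0.308 0.264 0.0813
0.52 91 0.233 0.306 0.2693 0.0819
0.53 55 0.231 0.304 0.2674 0.0853
0.54 55 0.228 0.26 0.2436 0.0882
0.55 70 0.213 0.257 0.2354 0.0928
0.56 96 0.21 0.268 0.2391 0.0954
0.57 98 0.209 0.265 0.2368 0.0991
0.58 99 0.207 0.263 0.2352 0.1023
0.59 59 0.208 0.262 0.2347 0.1041
```

{"method": "drive_tool", "body": {
  "commands": [-1,624,-687,0,0.51,-1,624,-687,0,0.51,-1,624,-687,0,0.51,-1,624,-687,0,0.51,-1,624,-687,0,0.51,-1,624,-687,0,0.51,-1,624,-687,0,0.51,-1,624,-687,0,0.51,-1,624,-687,0,0.51,-1,624,-687,0,0.51,-1,624,-687,0,0.51,-1,624,-687,0,0.51]
}}

```text
clock: 1.3
tcp_pos: [0.4384, -0.0564, 0.2482]
orientation: [0.0, 0.994, -0.11, 0.0]
contact_force: [0.9, -0.7, -0.4]
grip_width: -0.001
grasp_force: 0.0
```

```bash
cat > to.py <<'E'
import sys
from h import *
from scipy.spatial.transform import Rotation as Ro
o=manip.get_obs();q=o["orientation"];R=Ro.from_quat([q[1],q[2],q[3],q[0]]).as_matrix()
print(o["clock"],np.round(o["tcp_pos"],4),R.round(3).tolist(),np.round(o["contact_force"],2),round(o["grip_width"],2))
print("shift mm",(R.T@(np.array([float(a) for a in sys.argv[1:4]])-o["tcp_pos"])*1000).round(1),"roll",np.arctan2(R[1,0],R[0,0])+.22)
E
python3 to.py .581 .238 .247
```

```text
1.3 [ 0.4384 -0.0564  0.2482] [[0.976, -0.219, 0.0], [-0.219, -0.976, -0.0], [0.0, 0.0, -1.0]] [ 0.95 -0.69 -0.36] -0.0
shift mm [  74.6 -318.6    1.2] roll -0.0011120007047014657
```

{"method": "drive_tool", "body": {
  "commands": [-1,74,-318,0,0,-1,74,-318,0,0,-1,74,-318,0,0,-1,74,-318,0,0,-1,74,-318,0,0,-1,74,-318,0,0,-1,74,-318,0,0,-1,74,-318,0,0,-1,74,-318,50,0,-1,74,-318,90,0,-1,74,-318,90,0,-1,74,-318,90,0]
}}

```text
clock: 2.5
tcp_pos: [0.5792, 0.2345, 0.1576]
orientation: [0.001, 0.994, -0.111, -0.001]
contact_force: [0.6, 1.1, 0.9]
grip_width: -0.002
grasp_force: 0.0
```

```bash
python3 to.py .581 .238 .060;python3 - <<'E'
from h import *
ims=[]
for n in("scene","top","wrist"):
    c=cam(n);im,d=manip.read_camera(n)
    if n=="scene":im=cv2.resize(im[170:330,270:430],(384,384))
    if n=="top":im=cv2.resize(im[150:290,70:210],(384,384))
    if n=="wrist":im=cv2.resize(im,(0,0),fx=.7,fy=.7);im=cv2.copyMakeBorder(im,0,384-im.shape[0],0,0,0)[:,:358]
    ims.append(im)
cv2.imwrite("pics/b.png",cv2.resize(np.hstack(ims)[:,:,::-1],None,fx=.7,fy=.7))
E
```

```text
2.5 [0.5792 0.2345 0.1576] [[0.975, -0.22, -0.003], [-0.22, -0.975, -0.001], [-0.002, 0.002, -1.0]] [0.61 1.07 0.95] -0.0
shift mm [ 1.2 -4.  97.6] roll -0.0019164929252355745
```

View pics/b.png

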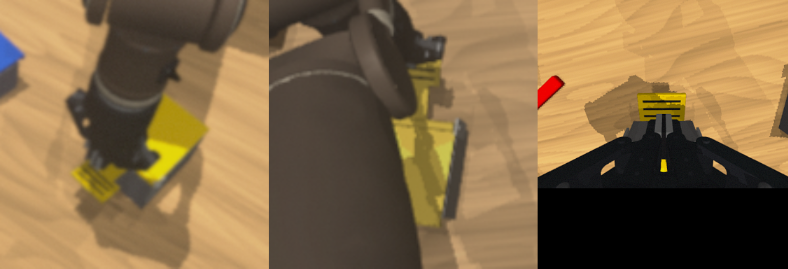

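The wrist view shows the shut fingers centred over the ribbed tab (crop pixels 662,105), so I press down.

{"method": "drive_tool", "body": {
  "commands": [-1,2,-3,15,0,-1,2,-3,25,0,-1,2,-3,32,0,-1,2,-3,39,0,-1,2,-3,46,0,-1,2,-3,53,0,-1,2,-3,60,0,-1,2,-3,67,0,-1,2,-3,67,0]
}}

```text
clock: 3.55
tcp_pos: [0.5819, 0.2378, 0.0899]
orientation: [0.0, 0.994, -0.11, -0.001]
contact_force: [0.6, 0.4, -0.3]
grip_width: 0.002
grasp_force: 0.0
```

```bash
python3 to.py .581 .238 .058
```

```text
3.55 [0.5819 0.2378 0.0899] [[0.976, -0.22, -0.002], [-0.22, -0.976, -0.0], [-0.002, 0.001, -1.0]] [ 0.6   0.41 -0.26] 0.0
shift mm [-0.9  0.  32. ] roll -0.0013495614205126794
```

{"method": "drive_tool", "body": {
  "commands": [-1,0,0,7,0,-1,0,0,14,0,-1,0,0,20,0,-1,0,0,25,0,-1,0,0,28,0,-1,0,0,30,0]
}}

```text
clock: 4.15
tcp_pos: [0.5827, 0.2379, 0.0608]
orientation: [0.0, 0.994, -0.11, -0.0]
contact_force: [0.6, -0.5, 1.7]
grip_width: -0.003
grasp_force: 0.7
```

```bash
python3 to.py .581 .238 .058;python3 - <<'E'
from h import *
ims=[]
for n in("scene","wrist"):
    im,d=manip.read_camera(n)
    im=cv2.resize(im[150:330,250:430],(384,384)) if n=="scene" else im
    ims.append(im)
cv2.imwrite("pics/c.png",cv2.resize(np.hstack(ims)[:,:,::-1],None,fx=.85,fy=.85))
E
```

```text
4.15 [0.5827 0.2379 0.0608] [[0.976, -0.219, -0.0], [-0.219, -0.976, -0.0], [-0.0, 0.0, -1.0]] [ 0.56 -0.5   1.71] -0.0
shift mm [-1.6  0.3  2.8] roll -0.0011812679939584847
```

View pics/c.png

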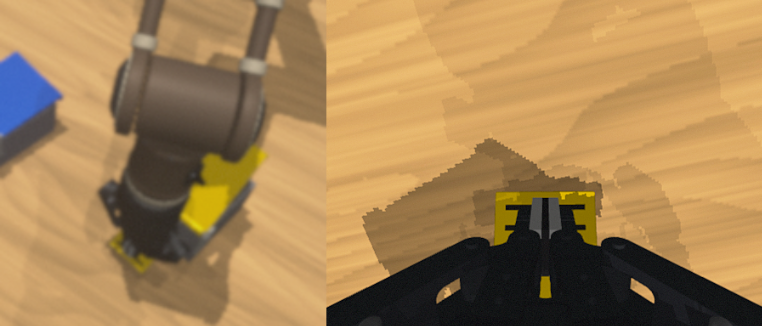

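The scene view shows the lid raised (about 225,190) and the fingers on the tab (about 545,215 in the wrist view). I continue gently until the stop shows in the force.

{"method": "drive_tool", "body": {
  "commands": [-1,0,0,2,0,-1,0,0,4,0,-1,0,0,4,0]
}}

```text
clock: 4.55
tcp_pos: [0.583, 0.2381, 0.0573]
orientation: [-0.0, 0.994, -0.11, 0.0]
contact_force: [0.1, -0.8, 0.1]
grip_width: 0.003
grasp_force: 0.3
```

{"method": "drive_tool", "body": {
  "commands": [-1,0,0,2,0,-1,0,0,4,0,-1,0,0,4,0]
}}

```text
clock: 4.85
tcp_pos: [0.5847, 0.2383, 0.0559]
orientation: [-0.0, 0.994, -0.11, 0.002]
contact_force: [-1.4, -1.7, 10.4]
grip_width: 0.002
grasp_force: 4.2
```

{"method": "drive_tool", "body": {
  "commands": [-1,0,0,2,0,-1,0,0,2,0]
}}

```text
clock: 5.05
tcp_pos: [0.5857, 0.2384, 0.0551]
orientation: [-0.001, 0.994, -0.11, 0.003]
contact_force: [-1.1, -2.0, 13.9]
grip_width: -0.002
grasp_force: 5.8
```

{"method": "drive_tool", "body": {
  "commands": [-1,0,0,-20,0,-1,0,0,-60,0,-1,0,0,-110,0,-1,0,0,-160,0,-1,0,-50,-180,0,-1,0,-100,-180,0,-1,0,-150,-180,0,-1,0,-200,-180,0,-1,0,-200,-180,0,-1,0,-200,-180,0]
}}

```text
clock: 6.05
tcp_pos: [0.6258, 0.4342, 0.2296]
orientation: [0.001, 0.994, -0.109, -0.001]
contact_force: [-0.3, -0.2, 0.0]
grip_width: -0.002
grasp_force: 0.0
```

Run:
```python
from h import *
print(manip.get_obs()["contact_force"])
ims=[]
u=np.array([.976,-.22])
for n in("scene","top"):
    c=cam(n);im,d=manip.read_camera(n);ims.append(im);P=cloud(n,d,c)
    m=mask(im,(18,70,40),(38,255,255))&(d>0)&(abs(P[...,1]-.25)<.1)&(P[...,0]>.36)&(P[...,0]<.64)&(P[...,2]>.015)
    q=P[m];s=(q[:,:2]-[.514,.252])@u
    for a,b in((-.11,-.01),(.04,.1)):
        k=(s>a)&(s<b)
        if k.sum()>20:
            f=np.polyfit(s[k],q[k,2],1);r=abs(np.polyval(f,s[k])-q[k,2]);g=r<np.median(r)*3
            print(n,a,k.sum(),"angle",np.arctan(np.polyfit(s[k][g],q[k,2][g],1)[0]).round(3),q[k].mean(0).round(3))
cv2.imwrite("pics/d.png",cv2.resize(np.hstack(ims)[:,:,::-1],None,fx=.78,fy=.78))
```

```text
[-0.28004665 -0.1680895   0.02824133]
scene -0.11 2461 angle -0.887 [0.469 0.266 0.147]
scene 0.04 445 angle -0.535 [0.572 0.242 0.046]
top -0.11 1891 angle -0.82 [0.456 0.26  0.125]
top 0.04 254 angle -0.554 [0.569 0.238 0.042]
```

View pics/d.png

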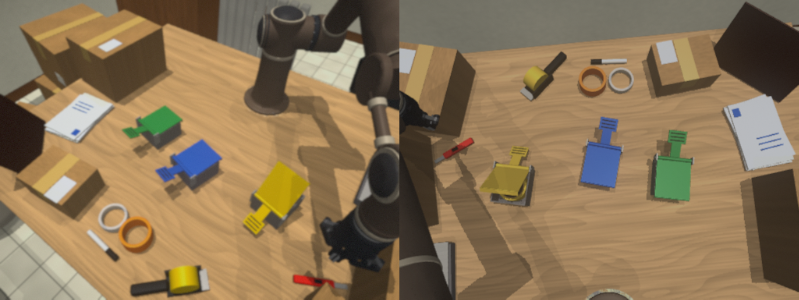

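The yellow lid stands open (tab slope about -0.55 rad, matching the hard stop), blue and green are shut, and the arm is clear with no contact force.

```bash
python3 -c "
from bench import manip
print(manip.finish_job())"
```

```text
the job is handed in; nothing more can be done
None
```

The yellow lid is pressed fully open and the tab released; the blue and green boxes stayed shut, the arm was clear of everything, and the job was handed in at about 6 s.

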